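# Re-grip a dispersing tool on an angled rest and hang it up

## Task

Take the dispersing tool out of the low level cradle and park it on the 45-degree angled rest, lying in both V saddles with its foot down on the stop plate, and let go of it there. Then take it again by its thick coupling barrel, stand it upright and hang it in the fork of the hanger stand by its collar, foot downwards, let go, and only then push the keeper bar fully shut across the fork mouth behind it. Do not drop the tool on the bench and leave the glassware and other things around where they are.

Things in the scene. Friction and masses are not known exactly. Their poses are not given: they have to be found in the camera images.
- disperser: Dispersing tool, round, 160 mm long, 0.1 to 0.2 kg. Its +x axis runs from foot to head; origin on its axis 68 mm from the foot. Measured from the foot: bare shaft, diameter 12, from 0 to 118 mm; flat collar, diameter 32, from 118 to 124 mm; grey ribbed coupling barrel, diameter 22, from 124 to 160 mm. Balances about 90 mm from the foot. Starts lying level in the cradle, head towards the robot.
- disperser_foot (a point): Centre of the tool's foot end face (the thin end).
- disperser_collar (a point): Centre of the underside of the tool's collar, 118 mm from the foot.
- disperser_head (a point): Centre of the head end face (the free end of the coupling barrel), 160 mm from the foot.
- cradle: Low fixed cradle: plate 130 x 60 x 8 mm with two white V saddles (90 degree V, 14 mm thick, mouth 30 mm wide) at x = -43 and +37 mm in its frame, which hold the tool's shaft level, axis 48 mm above the bench (40 mm above the plate). Fingers fit between them. Origin: centre of its underside, z up; +x points to the tool's head, roughly towards the robot.
- rest: Fixed angled rest: base plate 165 x 80 x 8 mm carrying a 50 mm wide aluminium slab that slopes at 45 degrees, its high end towards the robot, with two white V saddles like the cradle's and a white stop plate at the low end. Origin at bench level under it; its +x points level to the high side, z up.
- rest_groove: Groove of the angled rest. Origin: where the centre of the parked tool's foot belongs, on the stop plate, 60 mm up. +x runs up the slope along the parked tool, +z normal to the slope. Saddles 25 and 105 mm up from the stop, V mouths 7 mm above the shaft axis, slab 40 mm below it; collar and barrel overhang. The shaft can stick in the Vs: push it to the stop, 10 mm higher than the axis.
- hanger: Fixed hanger stand: base 140 x 100 x 10 mm, post 45 mm behind the seat, level steel fork 8 mm thick, top 150 mm above the bench. Origin on the bench under the seat, z up; the mouth opens to its own -x, roughly towards the robot. Slot 18 mm wide, closed 9 mm behind the seat, reaching 44 mm in front of it, flared tips to 57 mm. Only bolt heads (4 mm) and the keeper's pin stand above the fork.
- hanger_seat (a point): Centre of the seat on top of the fork, 150 mm above the bench: where the centre of the underside of the collar belongs when the tool hangs.
- keeper (a joint): Keeper bar angle (rad): 0 shut (end stop; bar under the fork across the slot, 24 mm in front of the seat), 3.0 open limit; starts at 2.2 to 2.9. Vertical pivot, stays where it is left; about 1 N at the pin moves it. Turns clockwise from above as it opens: in the hanger's frame the pin lies at pivot + 66 mm * (-sin(angle), -cos(angle)).
- keeper_hinge (a point): The keeper's pivot at the height of the fork's top, 24 mm in front of the seat and 30 mm to its left (hanger frame x = -24, y = +30 mm).
- keeper_pin (a point): On the keeper's upright push pin (diameter 10 mm, with a black cap 14 mm in diameter) at its free end, 66 mm from the pivot; the point is 15 mm above the fork's top, the pin's top 28 mm above it.
- small_beaker: Small empty glass beaker, 46 mm wide, 57 mm high, behind the work; origin at its underside. Leave it.
- small_flask: Small conical glass flask, 50 mm wide, 70 mm high, behind the work; origin at its underside. Leave it.
- bottle: Amber screw-cap bottle, 57 mm wide, 114 mm high, behind the work; origin at its underside. Leave it.
- lab_timer: White square lab timer, 62 x 62 x 20 mm, lying near the robot; origin at its underside. Leave it.
There are look-alikes about, which are no part of the job. What is shaped like the disperser but yellow is not meant.

How it is judged:
By the outcome, as a careful person would: the job done as asked, in the order asked, and still so for the second after the job is handed in, with the robot touching nothing.
It also fails if it takes over 72 s, if anything falls off the work surface, if the arm or the gripper's body presses on something with over 40 N, if the wrist force passes 120 N, or if a joint passes its speed limit or range.

## Robot

A 6-joint arm with a two-finger parallel gripper is mounted at the origin on a cart in front of the work surface, level with it; the furniture and walls round the work are solid. World frame = base frame: x ahead of the robot, y to its left, z up, the work surface at z = 0. Lengths are in m, angles in rad, forces in N, time in s.
With the tool pointing down it reaches from about 0.325 to 1 m from the base axis. Payload 5.1 kg.
Tool frame: the origin (TCP) lies on the centre line of the jaws, within the pads' length; the fingertips stand 22 mm ahead of it and the grasp point (between the pads) lies 3 mm ahead of it; z points along the fingers, y is the direction in which the jaws open and shut (so a half turn about z gives the same grasp; the last joint's range is limited). The gripper opens to 85 mm and grips with 20 to 120 N. Pads are 22 mm wide; open, the fingers measure 114 mm over their backs; the gripper's body (76 mm by 85 mm) begins 54 mm behind the grasp point. The pads swing forward as they close: fully open they stand 13 mm farther back than shut.
Start: joints at [-1.331, 0.124, 1.65, -0, 1.367, -0.083], TCP at [0.206, -0.616, 0.253] pointing down, gripper open.
Joint ranges: [-2.61, 2.61], [-1.02, 2.33], [0.03, 2.71], [-1.35, 4.49], [0.32, 2.68], [-2.91, 2.91]. Speed limits (rad/s): [2.57, 2.57, 3.14, 3.14, 3.14, 3.14].

## Interface

Orientations are given as a rotation vector (axis times angle).
In Python, from workcell import read_state, optics, job gives the robot as it stands.
- The arm moves only by the tool move_arm, never from a script. Its argument "steps" is a list of rows, each a list of 7 numbers: the turn, a rotation vector about the tool's x, y, z in degrees, then the shift along the tool's x, y, z in m, then the closure, from 0 (fully open) to 1 (shut). A call has 1 to 12 rows; each row is the pose to reach, as a shift and turn from the pose measured when the call began, along the tool's axes at that moment; what a row does not reach only later rows make up. A row lasts 1/12 s, in which the tool goes at most 41.7 mm and 7.16 degrees, less where a joint would pass 70% of its speed; a pose out of reach is approached as far as the arm can. A call with a gripper value outside its range is refused whole. The fingers move at their own pace and stop on an object; "squeeze" is the grip in N (left out, the last holds). Time passes only in rows, so rows that repeat a pose let the fingers close. It gives the time, the measured TCP pose, the force and the opening at its end, in the units of the state.
- read_state(): the state, without advancing time (a new reading comes with each control period).
- optics.snapshot(name): name is "scene" or "top" or "wrist"; returns the picture (400x640x3 uint8, blue, green, red); there is no depth.
- optics.camera_info(name): a dict with "mtx" (3x3 intrinsics, pixels), "rvec" (rotation vector, rad) and "tvec" (3), from world to camera coordinates, as OpenCV has them; the wrist camera has in their place "tool_from_camera" (4x4, takes a point from camera to tool coordinates, whose origin is the TCP and whose axes are the flange's). Camera axes: x right, y down, z forward; pixel columns grow to the right and rows downward; lengths in m; the calibration is good to about 2 mm. The wrist camera is an equidistant fisheye: a pixel r from the principal point sees the ray r / f radians off the axis. A picture is of the moment at which its call begins: read the wrist's pose just before it. camera_info takes no time and is no camera call.
- job.hand_in(): hands the job in, once; it reports no verdict.
The state is a dict: "t": time; "joints": joint angles; "joint_vel": joint speeds; "tau": joint torques, N m; "tool_pos": TCP position; "tcp_rot": TCP orientation; "contact_force": force on the tool from outside, world axes, zero at the start; "wrist_torque": the same for the moment, N m; "gripper_width": finger opening in m.
Only numpy, scipy, OpenCV 4.12 (cv2) and the standard library are available. Lean on these libraries where they do the work, as an engineer would, in place of code of your own. Each camera call takes 0.05 s, during which the arm holds its last target. There are 200 camera calls.

## Working session

There is one attempt and no reset: what is moved stays moved. The work goes in short steps, Python scripts to look and compute and a tool call to move; the robot and the scene stay as the last step left them, time stands still between calls to the robot, and variables do not carry over. Pictures are saved under pics/ and viewed, about 8 in all and at most 12, crops included, and the job is handed in when it is done.

Besides the shell and the picture viewer there is one more tool, called after "Emit:" as name(argument=value, ...), one argument or row to a line, values as JSON. move_arm: Moves the arm, as the interface text tells. Its arguments: {"type":"object","properties":{"steps":{"type":"array"},"squeeze":{"type":"number"}},"required":["steps"]}

```bash
ls; mkdir -p pics; cat > look.py <<'E'
import cv2,sys
from workcell import read_state,optics
def snap(name,fn):
    s=read_state(); im=optics.snapshot(name); cv2.imwrite('pics/'+fn,im); return s,im
E
python3 - <<'E'
from look import *
import numpy as np
s,a=snap('scene','scene0.png'); s,b=snap('top','top0.png')
print(s)
for n in('scene','top','wrist'): print(n,optics.camera_info(n))
E
```

```text
pics
{'t': 0.05, 'joints': array([-1.33058305e+00,  1.24484817e-01,  1.65164516e+00,  9.65721286e-06,
        1.36753533e+00, -8.26307345e-02]), 'joint_vel': array([-0.00089385,  0.00064312,  0.00016218,  0.00030935, -0.001692  ,
        0.00138163]), 'tau': array([-3.86265547e-04, -4.25219822e+01, -3.66936064e+01, -1.09106943e-04,
        4.11077257e-03, -6.39362003e-07]), 'tool_pos': array([ 0.2060437 , -0.61588564,  0.25208317]), 'tcp_rot': array([-3.09871150e+00, -5.04587463e-01,  2.41290016e-04]), 'contact_force': array([-0.01340207,  1.13357414, -0.96782918]), 'wrist_torque': array([ 0.00655177, -0.01110425,  0.01823905]), 'gripper_width': 0.08544820565504857}
scene {'mtx': array([[470.43829434,   0.        , 314.10031258],
       [  0.        , 470.43829434, 198.19490342],
       [  0.        ,   0.        ,   1.        ]]), 'rvec': array([ 2.26615695, -0.53472451,  0.22270531]), 'tvec': array([-0.56098068,  0.24626399,  1.31942545])}
top {'mtx': array([[384.52775252,   0.        , 320.10535546],
       [  0.        , 384.52775252, 204.35175074],
       [  0.        ,   0.        ,   1.        ]]), 'rvec': array([ 2.13723225, -2.12715524,  0.16243863]), 'tvec': array([-0.02406654,  0.62986132,  1.16564913])}
wrist {'mtx': array([[309.70691629,   0.        , 322.44176835],
       [  0.        , 309.70691629, 204.11048014],
       [  0.        ,   0.        ,   1.        ]]), 'tool_from_camera': array([[ 1.59347178e-04, -9.46329333e-01, -3.23203912e-01,
         8.44408020e-02],
       [ 9.99999648e-01,  4.17158962e-04, -7.28402818e-04,
         1.85794752e-04],
       [ 8.24136361e-04, -3.23203682e-01,  9.46329066e-01,
        -1.21128262e-01],
       [ 0.00000000e+00,  0.00000000e+00,  0.00000000e+00,
         1.00000000e+00]])}
```

View pics/scene0.png

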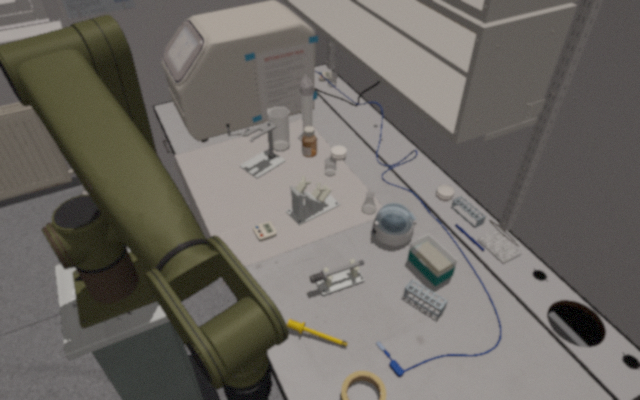

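View pics/top0.png

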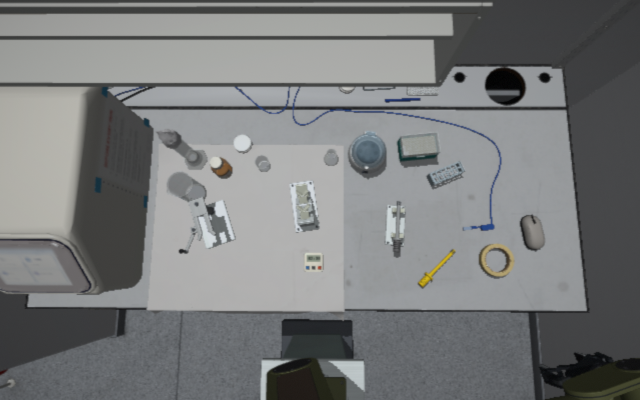

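The top view shows the disperser in the cradle at about (397,228), the rest at (304,206), the hanger at (213,225) with the keeper towards (188,243), and the yellow look-alike at (436,269). I'll view a crop composite next.

```bash
python3 - <<'E'
import cv2,numpy as np
t=cv2.imread('pics/top0.png');s=cv2.imread('pics/scene0.png')
def crop(im,x,y,w,h,k):
    c=cv2.resize(im[y:y+h,x:x+w],None,fx=k,fy=k,interpolation=cv2.INTER_CUBIC)
    c=cv2.convertScaleAbs(c,alpha=1.2)
    for i in range(0,w,10):
        cv2.line(c,(i*k,0),(i*k,6),(0,0,255),1); 
        if i%20==0: cv2.putText(c,str(x+i),(i*k,16),0,.33,(0,0,255),1)
    for i in range(0,h,10):
        cv2.line(c,(0,i*k),(6,i*k),(0,0,255),1); 
        if i%20==0: cv2.putText(c,str(y+i),(7,i*k+4),0,.33,(0,0,255),1)
    return c
r1=np.hstack([crop(t,370,195,60,70,4),crop(t,280,172,50,70,4),crop(t,170,190,80,70,4)])
r2=np.hstack([crop(s,300,250,65,50,4),crop(s,282,172,60,50,4),crop(s,215,115,100,75,4)[:200,:]][:2]+[crop(s,225,118,65,50,4)])
r2=r2[:,:760]; 
if r2.shape[1]<760: r2=np.pad(r2,((0,0),(0,760-r2.shape[1]),(0,0)))
cv2.imwrite('pics/c1.png',np.vstack([r1,r2]))
E
```

```text
(no output)
```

View pics/c1.png

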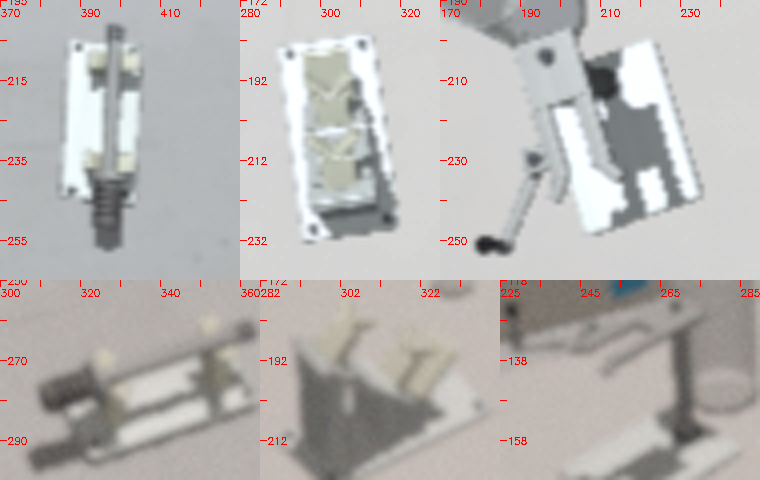

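```bash
cat > geo.py <<'E'
import numpy as np,cv2
from scipy.spatial.transform import Rotation as R
from workcell import read_state,optics
def ray(cam,px,st=None):
    i=optics.camera_info(cam); K=i['mtx']; p=np.asarray(px,float)
    d=np.array([(p[0]-K[0,2])/K[0,0],(p[1]-K[1,2])/K[1,1],1.])
    if cam=='wrist':
        r=np.hypot(d[0],d[1]); d=np.array([*(d[:2]/max(r,1e-9)*np.sin(r)),np.cos(r)])
        T=i['tool_from_camera']; Rt=R.from_rotvec(st['tcp_rot']).as_matrix()
        return st['tool_pos']+Rt@T[:3,3], Rt@T[:3,:3]@d
    Rc=cv2.Rodrigues(i['rvec'])[0]; return -Rc.T@i['tvec'], Rc.T@d
def at(cam,px,z,st=None):
    o,d=ray(cam,px,st); return o+d*(z-o[2])/d[2]
def tri(*rs):
    A=0;b=0
    for o,d in rs:
        d=d/np.linalg.norm(d); M=np.eye(3)-np.outer(d,d); A=A+M; b=b+M@o
    return np.linalg.solve(A,b)
def proj(cam,P,st=None):
    i=optics.camera_info(cam); K=i['mtx']; P=np.atleast_2d(P).astype(float)
    if cam!='wrist': return cv2.projectPoints(P,i['rvec'],i['tvec'],K,None)[0][:,0]
    T=i['tool_from_camera']; Rt=R.from_rotvec(st['tcp_rot']).as_matrix()
    q=((P-st['tool_pos'])@Rt-T[:3,3])@T[:3,:3]
    th=np.arctan2(np.hypot(q[:,0],q[:,1]),q[:,2]); u=q[:,:2]/np.hypot(q[:,0],q[:,1])[:,None]
    return u*th[:,None]*K[0,0]+K[:2,2]
def rel(pos,Rm):
    s=read_state(); R0=R.from_rotvec(s['tcp_rot'])
    t=(R0.inv()*R.from_matrix(Rm)).as_rotvec(degrees=True); d=R0.inv().apply(np.array(pos)-s['tool_pos'])
    print('row',np.round(t,1).tolist(),np.round(d,4).tolist(),'rows~',round(max(np.linalg.norm(t)/7.16,np.linalg.norm(d)/.0417),1))
def tool(yaw,pitch):
    """TCP rotation: z = forward*sin(pitch)-up*cos(pitch) in vertical plane heading yaw (rad); y horizontal; pitch deg (0=down)."""
    p=np.radians(pitch); f=np.array([np.cos(yaw),np.sin(yaw),0]); u=np.array([0,0,1.])
    z=f*np.sin(p)-u*np.cos(p); x=f*np.cos(p)+u*np.sin(p); return np.c_[x,np.cross(z,x),z]
E
python3 - <<'E'
from geo import *
np.set_printoptions(precision=4,suppress=True)
s=read_state(); print(R.from_rotvec(s['tcp_rot']).as_matrix())
A=lambda u,v,z:at('top',(u,v),z)
f,h=A(398.2,201.5,.048),A(396.7,257,.048); print('tool',f,h,np.linalg.norm(f-h))
c=[A(*p,.008) for p in[(388,205),(405,206),(386,243.5)]]; print('cradle',c)
r=[A(*p,.008) for p in[(289.5,184),(313,181),(319.5,229),(295.7,232.5)]]; print('rest',np.array(r),np.mean(r,0),[np.linalg.norm(r[i]-r[i-1]) for i in range(4)])
g=[A(*p,.01) for p in[(223.75,199.5),(236,238.75),(209,249)]]; print('hanger base',np.array(g),(g[0]+g[2])/2,np.linalg.norm(g[0]-g[1]),np.linalg.norm(g[2]-g[1]))
for n,p,z in[('Ltip',(199.5,240.7),.15),('Rtip',(213.7,234.5),.15),('hinge',(193.5,230),.155),('pin',(182,251),.178),('bolt',(196.5,203.5),.15)]: print(n,A(*p,z))
E
```

```text
[[ 0.9484  0.3172 -0.0005]
 [ 0.3172 -0.9483  0.0018]
 [ 0.0001 -0.0019 -1.    ]]
tool [ 0.6406 -0.2686  0.048 ] [ 0.4662 -0.2592  0.048 ] 0.17466441110336567
cradle [array([ 0.6357, -0.2427,  0.008 ]), array([ 0.6326, -0.2981,  0.008 ]), array([ 0.5102, -0.2334,  0.008 ])]
rest [[ 0.7049  0.081   0.008 ]
 [ 0.7153  0.0033  0.008 ]
 [ 0.556  -0.0191  0.008 ]
 [ 0.5443  0.058   0.008 ]] [0.6301 0.0308 0.008 ] [np.float64(0.16224123126373), np.float64(0.07838926904543865), np.float64(0.1608578137058502), np.float64(0.07796070392211422)]
hanger base [[0.6516 0.2962 0.01  ]
 [0.523  0.2506 0.01  ]
 [0.4896 0.3364 0.01  ]] [0.5706 0.3163 0.01  ] 0.1364977110626186 0.09205770305381109
Ltip [0.5068 0.3232 0.15  ]
Rtip [0.5248 0.2833 0.15  ]
hinge [0.537  0.3406 0.155 ]
pin [0.4761 0.3614 0.178 ]
bolt [0.6149 0.3381 0.15  ]
```

```bash
python3 - <<'E'
from geo import *
rel((.55,-.265,.27),tool(np.radians(-3.5),0))
E
```

```text
row [-0.1, 0.0, 22.0] [0.4375, -0.2237, -0.0174] rows~ 11.8
```

Emit:
move_arm(
  steps=[
    [0,0,22,0.4375,-0.2237,-0.018,0],
    [0,0,22,0.4375,-0.2237,-0.018,0],
    [0,0,22,0.4375,-0.2237,-0.018,0],
    [0,0,22,0.4375,-0.2237,-0.018,0],
    [0,0,22,0.4375,-0.2237,-0.018,0],
    [0,0,22,0.4375,-0.2237,-0.018,0],
    [0,0,22,0.4375,-0.2237,-0.018,0],
    [0,0,22,0.4375,-0.2237,-0.018,0],
    [0,0,22,0.4375,-0.2237,-0.018,0],
    [0,0,22,0.4375,-0.2237,-0.018,0],
    [0,0,22,0.4375,-0.2237,-0.018,0],
    [0,0,22,0.4375,-0.2237,-0.018,0],
  ],
)

```text
t: 1.1
tool_pos: [0.5513, -0.2626, 0.2703]
tcp_rot: [-3.138, 0.094, 0.001]
contact_force: [0.4, -0.7, -0.0]
gripper_width: 0.0856
```

```bash
python3 - <<'E'
from geo import *
from look import snap
import json
s,im=snap('wrist','w1.png'); json.dump({k:np.asarray(v).tolist() for k,v in s.items()},open('w1.json','w'))
print(s['t'],s['tool_pos'],s['joints'])
k=2.4
cr=im; 
import cv2
out=cv2.resize(im[60:,:],(800,425))
cv2.imwrite('pics/w1v.png',out)
E
```

```text
1.1 [ 0.55130849 -0.26258517  0.27029161] [-0.53313379  0.02908912  1.72194201  0.00180728  1.3924323   1.09743973]
```

View pics/w1v.png

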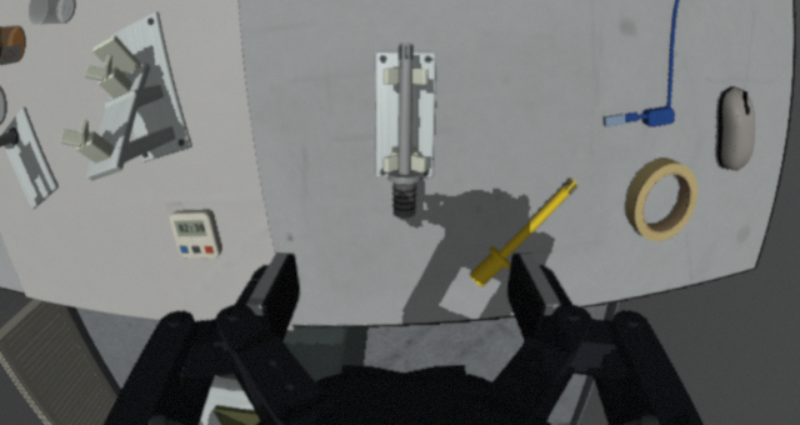

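The wrist view shows the disperser with its foot at px (325,96) and head end at (323,231), the cradle plate around it, and the rest on the left at about (110,130).

```bash
python3 - <<'E'
from geo import *
import json
np.set_printoptions(precision=4,suppress=True)
s={k:np.array(v) for k,v in json.load(open('w1.json')).items()}
im=cv2.imread('pics/w1.png')
V=lambda u,v,z:at('wrist',(u/1.25,v/1.25+60),z,s)
f,h,c=V(406,45,.05),V(404,216,.048),V(404,178,.048)
print('foot',f,'head',h,'col',c,np.linalg.norm(f-h))
print('cradle',V(376,53,.008),V(435,53,.008),V(376,176,.008),V(434,177,.008))
print('rest plate far-left/near..',V(155,12,.008),V(190,150,.008))
# tool centreline per row in px
g=cv2.cvtColor(im,cv2.COLOR_BGR2GRAY)
for v in (105,120,135,150,160,165,170,175,180,185,195,205,215,225,230,234): print(v,g[v,306:342].tolist())
E
```

```text
foot [ 0.642  -0.2695  0.05  ] head [ 0.4814 -0.2583  0.048 ] col [ 0.5203 -0.2606  0.048 ] 0.16096734002270982
cradle [ 0.6368 -0.2401  0.008 ] [ 0.6335 -0.2975  0.008 ] [ 0.5108 -0.2307  0.008 ] [ 0.5061 -0.2911  0.008 ]
rest plate far-left/near.. [0.7187 0.0057 0.008 ] [ 0.555  -0.0187  0.008 ]
105 [90, 100, 127, 165, 196, 201, 200, 199, 200, 200, 201, 189, 145, 96, 76, 94, 118, 117, 92, 81, 98, 100, 73, 65, 77, 94, 100, 98, 103, 132, 177, 192, 190, 176, 149, 114]
120 [186, 177, 182, 182, 168, 154, 149, 148, 148, 146, 146, 143, 125, 112, 111, 122, 132, 142, 143, 137, 125, 112, 95, 106, 151, 171, 174, 174, 176, 174, 175, 179, 185, 182, 160, 143]
135 [199, 199, 198, 196, 193, 191, 193, 194, 193, 193, 191, 179, 155, 130, 119, 124, 134, 140, 139, 130, 121, 109, 94, 81, 92, 95, 96, 94, 93, 115, 160, 184, 188, 189, 188, 182]
150 [194, 194, 194, 192, 190, 188, 190, 190, 189, 190, 190, 182, 161, 133, 123, 127, 137, 137, 135, 128, 119, 105, 89, 81, 90, 96, 97, 98, 118, 165, 182, 187, 188, 189, 190, 189]
160 [189, 190, 190, 189, 188, 186, 187, 189, 190, 189, 189, 177, 144, 123, 120, 129, 13
[... 1282 characters left out ...]
121, 117, 105, 97, 91, 85, 81, 76, 73, 74, 80, 98, 129, 143]
215 [145, 143, 144, 144, 145, 144, 141, 122, 84, 57, 58, 61, 49, 43, 40, 42, 44, 49, 58, 66, 68, 73, 72, 65, 56, 46, 46, 63, 69, 76, 75, 74, 75, 85, 110, 118]
225 [144, 144, 142, 144, 144, 142, 139, 119, 85, 45, 35, 36, 38, 41, 43, 42, 41, 42, 40, 42, 42, 40, 38, 33, 30, 34, 48, 66, 73, 77, 74, 81, 104, 136, 137, 113]
230 [142, 143, 143, 143, 143, 144, 143, 135, 102, 62, 40, 42, 44, 45, 45, 45, 44, 43, 46, 41, 41, 42, 40, 38, 38, 44, 60, 73, 77, 76, 76, 74, 76, 74, 74, 75]
234 [145, 143, 144, 145, 144, 144, 144, 143, 144, 142, 136, 128, 115, 97, 77, 66, 61, 61, 60, 59, 62, 65, 68, 74, 73, 75, 75, 76, 76, 76, 75, 77, 75, 77, 75, 78]
```

```bash
python3 - <<'E'
from geo import *
rel((.53,.14,.33),tool(np.radians(12),0))
E
```

```text
row [-0.3, -0.2, -15.2] [-0.0467, -0.3971, -0.0574] rows~ 9.7
```

Emit:
move_arm(
  steps=[
    [0,0,-15.2,-0.047,-0.397,-0.0574,0],
    [0,0,-15.2,-0.047,-0.397,-0.0574,0],
    [0,0,-15.2,-0.047,-0.397,-0.0574,0],
    [0,0,-15.2,-0.047,-0.397,-0.0574,0],
    [0,0,-15.2,-0.047,-0.397,-0.0574,0],
    [0,0,-15.2,-0.047,-0.397,-0.0574,0],
    [0,0,-15.2,-0.047,-0.397,-0.0574,0],
    [0,0,-15.2,-0.047,-0.397,-0.0574,0],
    [0,0,-15.2,-0.047,-0.397,-0.0574,0],
    [0,0,-15.2,-0.047,-0.397,-0.0574,0],
    [0,0,-15.2,-0.047,-0.397,-0.0574,0],
    [0,0,-15.2,-0.047,-0.397,-0.0574,0],
  ],
)

```text
t: 2.15
tool_pos: [0.5294, 0.1415, 0.3299]
tcp_rot: [-3.119, -0.333, -0.004]
contact_force: [-0.5, 0.5, 0.2]
gripper_width: 0.0852
```

```bash
python3 - <<'E'
from geo import *
from look import snap
import json
s,im=snap('wrist','w2.png'); json.dump({k:np.asarray(v).tolist() for k,v in s.items()},open('w2.json','w'))
print(s['t'],s['tool_pos'],s['tcp_rot'])
out=cv2.resize(im[30:300,90:450],(800,600),interpolation=cv2.INTER_CUBIC)
cv2.imwrite('pics/w2v.png',out)
E
```

```text
2.15 [0.52935357 0.14149437 0.32990965] [-3.11901883 -0.33305557 -0.00426529]
```

View pics/w2v.png

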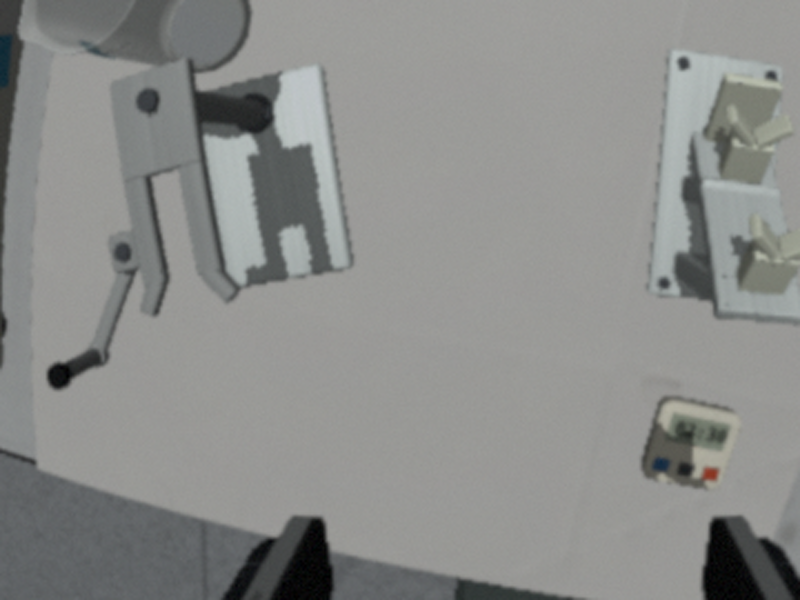

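```bash
python3 - <<'E'
from geo import *
import json
np.set_printoptions(precision=4,suppress=True)
s={k:np.array(v) for k,v in json.load(open('w2.json')).items()}
V=lambda u,v,z:at('wrist',(u/2.2222+90,v/2.2222+30),z,s)
for n,u,v,z in[('slotL0',150,178,.15),('slotR0',180,172,.15),('slotL1',167,272,.15),('slotR1',199,266,.15),('Ltip',152,312,.15),('Rtip',234,296,.15),('hinge',122,252,.15),('hinge154',122,252,.154),('pincap',60,375,.178),('pinbase',101,354,.15),('bolt',147,100,.15),('baseFR',320,65,.01),('baseNR',352,265,.01),('baseNL',240,288,.01)]: print(n,V(u,v,z))
for n,u,v in[('rFL',673,50),('rFR',783,68),('rNL',650,291)]: print(n,V(u,v,.008))
for n,u,v,z in[('FLbolt',684,63,.01),('NLbolt',664,283,.01),('FRbolt',771,76,.01)]: print(n,V(u,v,z))
E
```

```text
slotL0 [0.5772 0.3313 0.15  ]
slotR0 [0.5819 0.3149 0.15  ]
slotL1 [0.5331 0.3161 0.15  ]
slotR1 [0.5388 0.2987 0.15  ]
Ltip [0.5116 0.3231 0.15  ]
Rtip [0.5276 0.2785 0.15  ]
hinge [0.5389 0.3435 0.15  ]
hinge154 [0.5399 0.3411 0.154 ]
pincap [0.4792 0.3616 0.178 ]
pinbase [0.4833 0.354  0.15  ]
bolt [0.6143 0.3394 0.15  ]
baseFR [0.6517 0.2988 0.01  ]
baseNR [0.525  0.2531 0.01  ]
baseNL [0.495  0.3303 0.01  ]
rFL [0.7073 0.0798 0.008 ]
rFR [0.7183 0.0049 0.008 ]
rNL [0.5488 0.0573 0.008 ]
FLbolt [0.7004 0.0714 0.01  ]
NLbolt [0.5565 0.0499 0.01  ]
FRbolt [0.7098 0.0126 0.01  ]
```

The wrist picture shows the fork slot (view px 150–199 × 172–272), hinge (122,252), pin cap (60,375), and the rest base on the right. The hanger comes out consistent: yaw about 19.8°, seat about (0.572, 0.3205), keeper about 2.25 rad. Next I need a closer look at the rest groove.

```bash
python3 - <<'E'
from geo import *
rel((.63,.03,.29),tool(np.radians(8.2),0))
E
```

```text
row [-0.3, -0.1, 3.9] [0.0752, 0.129, 0.0392] rows~ 3.7
```

Emit:
move_arm(
  steps=[
    [0,0,3.9,0.075,0.129,0.039,0],
    [0,0,3.9,0.075,0.129,0.039,0],
    [0,0,3.9,0.075,0.129,0.039,0],
    [0,0,3.9,0.075,0.129,0.039,0],
    [0,0,3.9,0.075,0.129,0.039,0],
    [0,0,3.9,0.075,0.129,0.039,0],
    [0,0,3.9,0.075,0.129,0.039,0],
  ],
)

```text
t: 2.78
tool_pos: [0.6295, 0.0289, 0.2897]
tcp_rot: [-3.129, -0.22, -0.001]
contact_force: [0.6, 0.1, 0.3]
gripper_width: 0.0859
```

```bash
python3 - <<'E'
from geo import *
from look import snap
import json
np.set_printoptions(precision=4,suppress=True)
s,im=snap('wrist','w3.png'); json.dump({k:np.asarray(v).tolist() for k,v in s.items()},open('w3.json','w'))
print(s['t'],s['tool_pos'],s['tcp_rot'])
q=proj('wrist',[(.631,.031,.008),(.631,.031,.1),(.70,.04,.06),(.58,.02,.14)],s);print(q)
c=q[1:].mean(0).astype(int);x0,y0=c[0]-60,c[1]-80
w2=cv2.imread('pics/w2.png')
A=cv2.resize(im[y0:y0+150,x0:x0+120],None,fx=4,fy=4,interpolation=cv2.INTER_CUBIC)
B=cv2.resize(w2[50:180,375:455],None,fx=4,fy=4,interpolation=cv2.INTER_CUBIC)
B=np.pad(B,((0,600-520),(0,0),(0,0)))
cv2.imwrite('pics/w3v.png',np.hstack([A,B]));print(x0,y0)
E
```

```text
2.7833 [0.6295 0.0289 0.2897] [-3.1288 -0.2204 -0.0011]
[[322.3316 165.0245]
 [321.7876 182.8067]
 [322.7341 113.8678]
 [325.3401 245.2481]]
263 100
```

View pics/w3v.png

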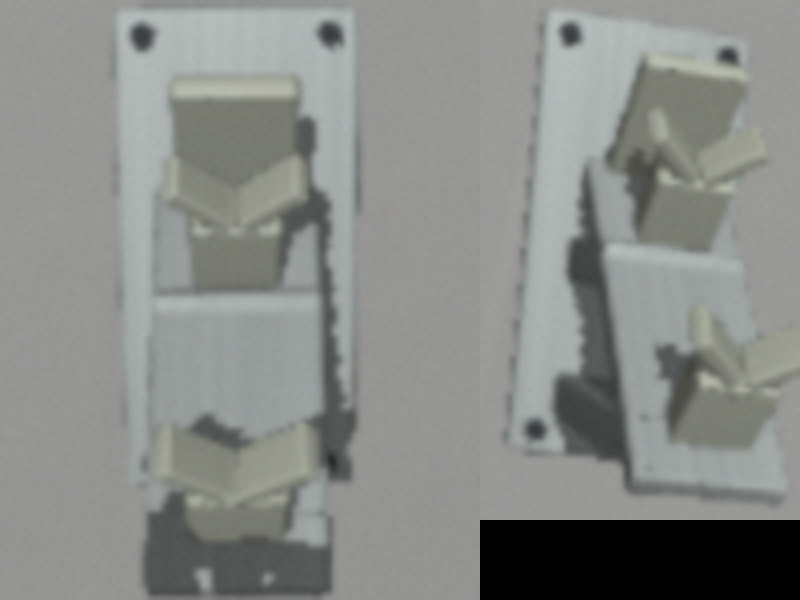

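```bash
python3 - <<'E'
from geo import *
import json
np.set_printoptions(precision=1,suppress=True)
s={k:np.array(v) for k,v in json.load(open('w3.json')).items()}
s2={k:np.array(v) for k,v in json.load(open('w2.json')).items()}
f=np.array([np.cos(np.radians(8.2)),np.sin(np.radians(8.2)),0]); l=np.array([-f[1],f[0],0]);u=np.array([0,0,1.])
gx=(-f+u)/2**.5; gz=(f+u)/2**.5
C=np.array([.631,.031,0])
for dx in(.03,.04,.05,.06):
    F=C+dx*f+.06*u
    P=np.array([F+a/1e3*gx+b/1e3*l+c/1e3*gz for a,b,c in[(18,15,7),(32,15,7),(32,-15,7),(98,15,7),(112,15,7),(112,-15,7),(25,0,-8),(0,0,10)]])
    print(dx,((proj('wrist',P,s)-[263,100])*4).round().tolist(),'\n   w2',((proj('wrist',P,s2)-[375,50])*4+[480,0]).round().tolist())
E
```

```text
0.03 [[181.0, 232.0], [179.0, 275.0], [292.0, 275.0], [173.0, 505.0], [171.0, 559.0], [297.0, 559.0], [236.0, 283.0], [236.0, 173.0]] 
   w2 [[656.0, 177.0], [663.0, 208.0], [754.0, 223.0], [695.0, 383.0], [702.0, 425.0], [804.0, 438.0], [691.0, 232.0], [695.0, 138.0]]
0.04 [[180.0, 196.0], [179.0, 238.0], [292.0, 238.0], [172.0, 466.0], [170.0, 521.0], [298.0, 521.0], [236.0, 248.0], [236.0, 137.0]] 
   w2 [[659.0, 145.0], [666.0, 176.0], [758.0, 190.0], [700.0, 346.0], [707.0, 388.0], [809.0, 401.0], [694.0, 201.0], [697.0, 108.0]]
0.05 [[180.0, 159.0], [178.0, 201.0], [292.0, 201.0], [171.0, 427.0], [169.0, 481.0], [299.0, 481.0], [236.0, 212.0], [236.0, 101.0]] 
   w2 [[662.0, 113.0], [669.0, 143.0], [761.0, 158.0], [704.0, 309.0], [712.0, 350.0], [815.0, 364.0], [697.0, 170.0], [700.0, 77.0]]
0.06 [[179.0, 122.0], [178.0, 163.0], [292.0, 163.0], [170.0, 387.0], [168.0, 441.0], [299.0, 441.0], [236.0, 176.0], [235.0, 65.0]] 
   w2 [[664.0, 82.0], [672.0, 111.0], [764.0, 127.0], [709.0, 272.0], [717.0, 312.0], [820.0, 327.0], [700.0, 139.0], [702.0, 47.0]]
```

The groove foot point comes out at about (0.6805, 0.038, 0.06): the predicted saddle tips match the image with the 50 mm offset. Now I'll go to the pregrasp at the barrel, with the gripper pitched 30° forward.

```bash
python3 - <<'E'
from geo import *
T=tool(np.radians(-4),30); G=np.array([.4963,-.2593,.048])
print(G-.003*T[:,2])
rel(G-.103*T[:,2],T)
E
```

```text
[ 0.49480365 -0.25919537  0.05059808]
row [-3.5, 29.8, 11.8] [-0.2233, 0.2571, 0.1514] rows~ 8.9
```

Emit:
move_arm(
  steps=[
    [-3.5,29.8,11.8,-0.2233,0.2571,0.1514,0],
    [-3.5,29.8,11.8,-0.2233,0.2571,0.1514,0],
    [-3.5,29.8,11.8,-0.2233,0.2571,0.1514,0],
    [-3.5,29.8,11.8,-0.2233,0.2571,0.1514,0],
    [-3.5,29.8,11.8,-0.2233,0.2571,0.1514,0],
    [-3.5,29.8,11.8,-0.2233,0.2571,0.1514,0],
    [-3.5,29.8,11.8,-0.2233,0.2571,0.1514,0],
    [-3.5,29.8,11.8,-0.2233,0.2571,0.1514,0],
    [-3.5,29.8,11.8,-0.2233,0.2571,0.1514,0],
    [-3.5,29.8,11.8,-0.2233,0.2571,0.1514,0],
    [-3.5,29.8,11.8,-0.2233,0.2571,0.1514,0],
    [-3.5,29.8,11.8,-0.2233,0.2571,0.1514,0],
  ],
)

```text
t: 3.83
tool_pos: [0.4453, -0.2554, 0.1382]
tcp_rot: [3.013, -0.105, 0.81]
contact_force: [0.5, -0.3, 0.6]
gripper_width: 0.0851
```

```bash
python3 - <<'E'
from geo import *
from look import snap
np.set_printoptions(precision=4,suppress=True)
T=tool(np.radians(-4),30); G=np.array([.4963,-.2593,.048])
rel(G-.003*T[:,2],T)
s,im=snap('wrist','w4.png');print(s['joints'],s['tool_pos'])
# barrel: dark blob check - measure tool axis at barrel near predicted pixel
q=proj('wrist',[[.642,-.2695,.048],[.5243,-.2613,.048],[.4963,-.2593,.048],[.4814,-.2583,.048]],s);print(q)
g=cv2.cvtColor(im,cv2.COLOR_BGR2GRAY)
x0,y0=int(q[:,0].mean())-40,int(q[:,1].min())-15
c=im[max(y0,0):int(q[:,1].max())+15,x0:x0+80]
c=cv2.resize(c,None,fx=3,fy=3);
for p in q: cv2.circle(c,tuple(((p-[x0,max(y0,0)])*3).astype(int)),3,(0,0,255),1)
cv2.imwrite('pics/w4v.png',c);print(c.shape)
E
```

```text
row [0.1, -0.1, 0.0] [-0.001, 0.0002, 0.1007] rows~ 2.4
[-0.7916 -0.3137  2.318   0.4849  0.7872  0.5638] [ 0.4453 -0.2554  0.1382]
[[323.0761  59.7904]
 [323.2627 179.9644]
 [323.2373 214.9227]
 [323.304  234.1163]]
(615, 240, 3)
```

View pics/w4v.png

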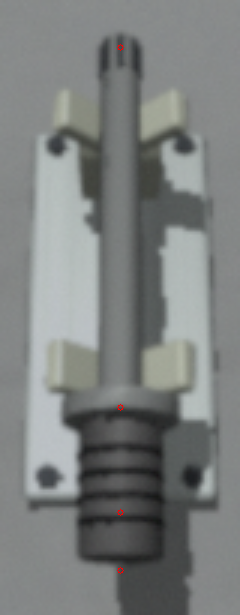

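The wrist close-up shows the predicted axis points on the tool: collar near (120,400), barrel end near (120,560). Descending and gripping.

Emit:
move_arm(
  steps=[
    [0,0,0,-0.003,0,0.03,0],
    [0,0,0,-0.003,0,0.06,0],
    [0,0,0,-0.003,0,0.085,0],
    [0,0,0,-0.003,0,0.1005,0],
    [0,0,0,-0.003,0,0.1005,0],
    [0,0,0,-0.003,0,0.1005,1],
    [0,0,0,-0.003,0,0.1005,1],
    [0,0,0,-0.003,0,0.1005,1],
    [0,0,0,-0.003,0,0.1005,1],
    [0,0,0,-0.003,0,0.1005,1],
    [0,0,0,-0.003,0,0.1005,1],
    [0,0,0,-0.003,0,0.1005,1],
  ],
  squeeze=60,
)

```text
t: 4.88
tool_pos: [0.4938, -0.2591, 0.0511]
tcp_rot: [3.011, -0.103, 0.812]
contact_force: [-3.0, 0.3, 4.0]
gripper_width: 0.0201
```

```bash
python3 - <<'E'
from geo import *
np.set_printoptions(precision=4,suppress=True)
s=read_state();print(s['tool_pos'],s['gripper_width'],s['contact_force'],s['joint_vel'])
p=s['tool_pos']; T=tool(np.radians(-4),30)
rel(p+[0,0,.06],T)
E
```

```text
[ 0.4938 -0.2591  0.0511] 0.020116984394716486 [-3.0225  0.3477  3.9985] [-0.0002  0.004  -0.0007 -0.0013  0.0018 -0.0004]
row [0.1, -0.2, 0.1] [0.0302, 0.0002, -0.0519] rows~ 1.4
```

Emit:
move_arm(
  steps=[
    [0,0,0,0.01,0,-0.0173,1],
    [0,0,0,0.02,0,-0.0346,1],
    [0,0,0,0.035,0,-0.0606,1],
    [0,0,0,0.05,0,-0.0866,1],
    [0,0,0,0.065,0,-0.1126,1],
    [0,0,0,0.075,0,-0.13,1],
    [0,0,0,0.085,0,-0.147,1],
    [0,0,0,0.085,0,-0.147,1],
    [0,0,0,0.085,0,-0.147,1],
  ],
)

```text
t: 5.63
tool_pos: [0.4934, -0.2588, 0.2215]
tcp_rot: [3.01, -0.103, 0.814]
contact_force: [-1.1, -1.2, -2.2]
gripper_width: 0.0203
```

```bash
python3 - <<'E'
from geo import *
from look import snap
import json
np.set_printoptions(precision=4,suppress=True)
s,im=snap('wrist','w5.png');print(s['tool_pos'],s['gripper_width'],s['contact_force'],s['wrist_torque'])
json.dump({k:np.asarray(v).tolist() for k,v in s.items()},open('w5.json','w'))
# predicted with tool rigid: axis in tool frame: dir foot = R30 
Rt=R.from_rotvec(s['tcp_rot']).as_matrix()
fd=np.array([np.cos(np.radians(30)),0,np.sin(np.radians(30))]) # foot dir in tool frame
P=[s['tool_pos']+Rt@(np.array([0,0,.003])+fd*a) for a in(.145,.03,-.015)]
q=proj('wrist',P,s);print(q)
cv2.imwrite('pics/w5v.png',cv2.resize(im[0:300,220:420],None,fx=2,fy=2))
E
```

```text
[ 0.4934 -0.2588  0.2215] 0.020281702102589633 [-1.0844 -1.2058 -2.1904] [ 0.0271  0.4166 -0.0097]
[[323.088   38.1624]
 [323.2249 225.9761]
 [323.2211 318.6161]]
```

View pics/w5v.png

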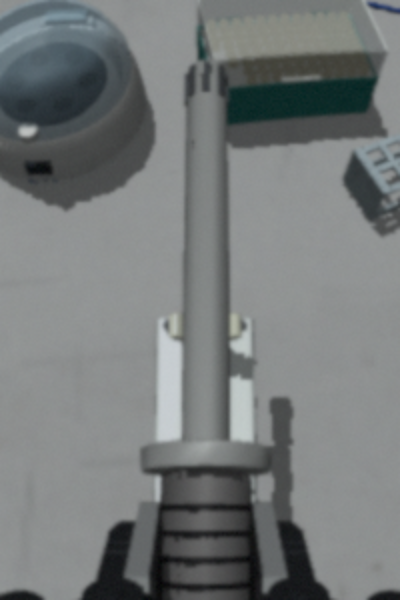

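The tool is held straight, with its foot at view (207,70), close to the prediction at view (206,76). Next is the pose above the rest.

```bash
cat >> geo.py <<'E'
f=np.array([np.cos(np.radians(8.2)),np.sin(np.radians(8.2)),0]); u=np.array([0,0,1.])
gx=(-f+u)/2**.5; gz=(f+u)/2**.5; F=np.array([.6805,.0381,.06])
Tr=tool(np.radians(8.2),-15)
def rest(a,n,sG=.146): return F+(sG+a)*gx+n*gz-.003*Tr[:,2]
E
python3 - <<'E'
from geo import *
rel(rest(.01,.08),Tr)
E
```

```text
row [1.8, -44.9, -12.4] [0.105, -0.2974, 0.0484] rows~ 7.7
```

Emit:
move_arm(
  steps=[
    [0.3,-7,-2,0.01,-0.04,-0.01,1],
    [0.6,-14,-4,0.02,-0.08,-0.01,1],
    [0.9,-21,-6,0.035,-0.115,0,1],
    [1.2,-28,-8,0.05,-0.15,0.01,1],
    [1.5,-35,-10,0.065,-0.185,0.02,1],
    [1.8,-42,-11.5,0.08,-0.22,0.03,1],
    [1.8,-44.9,-12.4,0.09,-0.255,0.04,1],
    [1.8,-44.9,-12.4,0.1,-0.28,0.045,1],
    [1.8,-44.9,-12.4,0.105,-0.2974,0.0484,1],
    [1.8,-44.9,-12.4,0.105,-0.2974,0.0484,1],
    [1.8,-44.9,-12.4,0.105,-0.2974,0.0484,1],
  ],
)

```text
t: 6.6
tool_pos: [0.6273, 0.0309, 0.2277]
tcp_rot: [3.088, 0.225, -0.411]
contact_force: [0.1, 0.1, -1.7]
gripper_width: 0.0201
```

```bash
python3 - <<'E'
from geo import *
from look import snap
np.set_printoptions(precision=4,suppress=True)
s,im=snap('wrist','w6.png');print(s['joints'],s['contact_force'],s['wrist_torque'],s['gripper_width'])
rel(rest(.01,.08),Tr)
d=rest(.01,.0)-s['tool_pos']; rel(rest(.007,.02),Tr); rel(rest(.007,.0),Tr); rel(rest(0,.0),Tr)
P=[F+a*gx+b*np.cross(gz,gx)+c*gz for a,b,c in[(.01,0,.08),(0,0,0),(.105,.015,.007),(.105,-.015,.007),(.025,.015,.007),(.025,-.015,.007)]]
q=proj('wrist',P,s);print(q)
c=cv2.resize(im[0:330,200:450],None,fx=1.8,fy=1.8)
for p in q: cv2.circle(c,tuple(((p-[200,0])*1.8).astype(int)),3,(0,0,255),1)
cv2.imwrite('pics/w6v.png',c)
E
```

```text
[-0.0192  0.2403  1.5761 -0.0421  1.5864  1.4111] [ 0.1257  0.1266 -1.6906] [ 0.0074 -0.1362 -0.0298] 0.02013660668326783
row [-0.0, 0.1, 0.0] [0.0006, -0.0004, -0.0015] rows~ 0.0
row [-0.0, 0.1, 0.0] [-0.0267, -0.0005, 0.052] rows~ 1.4
row [-0.0, 0.1, 0.0] [-0.0367, -0.0005, 0.0693] rows~ 1.9
row [-0.0, 0.1, 0.0] [-0.0306, -0.0004, 0.0728] rows~ 1.9
[[323.9209  35.6299]
 [323.4902  89.0625]
 [343.9654 209.5783]
 [302.599  209.4658]
 [342.2587 110.7437]
 [304.6937 110.6216]]
```

View pics/w6v.png

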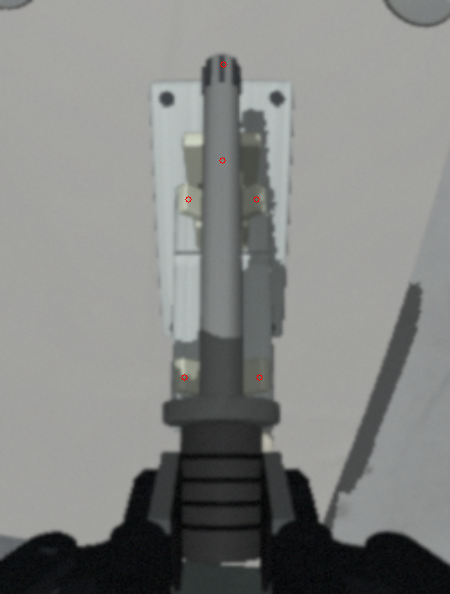

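Aligned: the shaft lies centred between the predicted saddle tips (view ~(188–256,200) and (184–260,377)). Lowering in.

Emit:
move_arm(
  steps=[
    [0,0,0,-0.012,-0.0005,0.025,1],
    [0,0,0,-0.0267,-0.0005,0.052,1],
    [0,0,0,-0.031,-0.0005,0.06,1],
    [0,0,0,-0.0335,-0.0005,0.0635,1],
    [0,0,0,-0.0352,-0.0005,0.0667,1],
    [0,0,0,-0.0352,-0.0005,0.0667,1],
    [0,0,0,-0.0352,-0.0005,0.0667,1],
  ],
)

```text
t: 7.23
tool_pos: [0.5774, 0.0227, 0.1747]
tcp_rot: [3.088, 0.222, -0.406]
contact_force: [0.3, 0.3, -1.2]
gripper_width: 0.0203
```

```bash
python3 - <<'E'
from geo import *
np.set_printoptions(precision=4,suppress=True)
s=read_state();print(s['contact_force'],s['wrist_torque'])
rel(rest(.007,.0),Tr); rel(rest(0,.0),Tr); rel(rest(-.003,.0),Tr)
E
```

```text
[ 0.2748  0.3177 -1.2333] [ 0.0037 -0.119  -0.0213]
row [0.0, -0.0, 0.0] [-0.0021, -0.0006, 0.0043] rows~ 0.1
row [0.0, -0.0, 0.0] [0.004, -0.0006, 0.0078] rows~ 0.2
row [0.0, -0.0, 0.0] [0.0066, -0.0006, 0.0093] rows~ 0.3
```

Emit:
move_arm(
  steps=[
    [0,0,0,-0.001,-0.0005,0.002,1],
    [0,0,0,-0.0021,-0.0005,0.0042,1],
    [0,0,0,-0.0021,-0.0005,0.0042,1],
    [0,0,0,-0.0021,-0.0005,0.0042,1],
  ],
)

```text
t: 7.57
tool_pos: [0.5753, 0.0229, 0.1722]
tcp_rot: [3.089, 0.222, -0.401]
contact_force: [2.5, 0.6, 1.6]
gripper_width: 0.0209
```

```bash
python3 - <<'E'
from geo import *
np.set_printoptions(precision=4,suppress=True)
s=read_state();print(s['contact_force'],s['wrist_torque'])
rel(rest(.007,.0),Tr); rel(rest(0,.0),Tr); rel(rest(-.003,.0),Tr)
E
```

```text
[2.4966 0.6041 1.5814] [ 0.1258 -0.4476 -0.0101]
row [0.0, -0.2, 0.0] [-0.0008, -0.0001, 0.0013] rows~ 0.0
row [0.0, -0.2, 0.0] [0.0053, -0.0001, 0.0049] rows~ 0.2
row [0.0, -0.2, 0.0] [0.0079, -0.0001, 0.0064] rows~ 0.2
```

Emit:
move_arm(
  steps=[
    [0,0,0,0.0017,0,0.001,1],
    [0,0,0,0.0035,0,0.002,1],
    [0,0,0,0.0052,0,0.003,1],
    [0,0,0,0.0052,0,0.003,1],
    [0,0,0,0.0052,0,0.003,1],
  ],
)

```text
t: 7.98
tool_pos: [0.5795, 0.0235, 0.1681]
tcp_rot: [3.089, 0.222, -0.402]
contact_force: [-0.0, 0.3, 3.0]
gripper_width: 0.0198
```

```bash
python3 - <<'E'
from geo import *
np.set_printoptions(precision=4,suppress=True)
s=read_state();c=s['contact_force'];print(c@gx,c@gz,s['wrist_torque'])
rel(rest(0,.0),Tr)
E
```

```text
2.1301370222409437 2.182662244521774 [ 0.0272  0.0414 -0.041 ]
row [0.0, -0.2, 0.0] [0.0001, -0.0001, 0.002] rows~ 0.0
```

Emit:
move_arm(
  steps=[
    [0,0,0,0.001,0,0.0011,1],
    [0,0,0,0.002,0,0.0022,1],
    [0,0,0,0.003,0,0.003,1],
    [0,0,0,0.003,0,0.003,1],
    [0,0,0,0.003,0,0.003,1],
  ],
)

```text
t: 8.4
tool_pos: [0.5796, 0.0235, 0.1679]
tcp_rot: [3.087, 0.222, -0.413]
contact_force: [-14.3, 0.0, 20.0]
gripper_width: 0.0202
```

```bash
python3 - <<'E'
from geo import *
np.set_printoptions(precision=4,suppress=True)
s=read_state();c=s['contact_force'];print(c@gx,c@gz,s['wrist_torque'])
rel(rest(0,.0),Tr)
E
```

```text
24.134214097475557 4.115645339422213 [-0.1384  2.5678 -0.039 ]
row [0.0, 0.2, 0.0] [-0.0001, -0.0001, 0.0018] rows~ 0.0
```

Foot is firmly on the stop (24 N along the groove). Relaxing, releasing and backing off.

Emit:
move_arm(
  steps=[
    [0,0,0,0,0,0,1],
    [0,0,0,0,0,0,1],
    [0,0,0,0,0,0,0],
    [0,0,0,0,0,0,0],
    [0,0,0,0,0,0,0],
    [0,0,0,0,0,0,0],
    [0,0,0,0,0,0,0],
    [0,0,0,0,0,-0.02,0],
    [0,0,0,0,0,-0.05,0],
    [0,0,0,0,0,-0.08,0],
    [0,0,0,0,0,-0.1,0],
    [0,0,0,0,0,-0.1,0],
  ],
)

```text
t: 9.4
tool_pos: [0.6085, 0.0273, 0.2701]
tcp_rot: [3.088, 0.221, -0.398]
contact_force: [0.9, -0.3, 1.1]
gripper_width: 0.085
```

```bash
python3 - <<'E'
from geo import *
from look import snap
np.set_printoptions(precision=4,suppress=True)
s,im=snap('wrist','w7.png');print(s['tool_pos'],s['gripper_width'],s['contact_force'])
import json;json.dump({k:np.asarray(v).tolist() for k,v in s.items()},open('w7.json','w'))
P=[F+a*gx+c*gz for a,c in[(0,0),(0.001,.006),(.118,0),(.16,0)]]
q=proj('wrist',P,s);print(q)
c=cv2.resize(im[0:330,220:430],None,fx=1.8,fy=1.8)
for p in q: cv2.circle(c,tuple(((p-[220,0])*1.8).astype(int)),3,(0,0,255),1)
cv2.imwrite('pics/w7v.png',c)
T=tool(np.radians(8.2),45)
rel(F+.148*gx+.09*gx,T)
E
```

```text
[0.6085 0.0273 0.2701] 0.08504359317663292 [ 0.9473 -0.2761  1.1229]
[[321.7692  62.5341]
 [321.7669  59.6019]
 [321.7629 178.9782]
 [321.7804 229.9802]]
row [0.1, 59.9, 0.0] [-0.0811, -0.0004, 0.0619] rows~ 8.4
```

View pics/w7v.png

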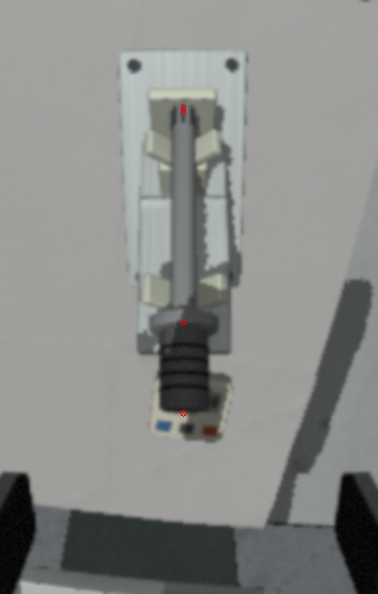

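Parked: the foot is against the stop plate at view (183,105), the shaft is in both Vs, and the predicted axis points sit on the tool. Now to the axial pregrasp (pitch 45°).

Emit:
move_arm(
  steps=[
    [0,7,0,-0.02,0,0,0],
    [0,14,0,-0.035,0,0.005,0],
    [0,21,0,-0.05,0,0.015,0],
    [0,28,0,-0.06,0,0.025,0],
    [0,35,0,-0.07,0,0.035,0],
    [0,42,0,-0.075,0,0.045,0],
    [0,49,0,-0.08,0,0.055,0],
    [0,56,0,-0.081,0,0.062,0],
    [0,60,0,-0.081,0,0.062,0],
    [0,60,0,-0.081,0,0.062,0],
    [0,60,0,-0.081,0,0.062,0],
  ],
)

```text
t: 10.37
tool_pos: [0.5127, 0.0137, 0.2258]
tcp_rot: [-2.848, -0.204, -1.176]
contact_force: [0.3, -0.5, 1.0]
gripper_width: 0.0854
```

```bash
python3 - <<'E'
from geo import *
np.set_printoptions(precision=4,suppress=True)
s=read_state();print(s['joints'],R.from_rotvec(s['tcp_rot']).as_matrix()[:,2])
T=tool(np.radians(8.2),45)
rel(F+.238*gx,T); rel(F+.1485*gx,T)
E
```

```text
[-0.1948 -0.59    2.4122  0.4207  0.6073  0.9744] [ 0.6983  0.0998 -0.7088]
row [0.0, 0.1, 0.0] [0.0027, -0.0002, -0.0009] rows~ 0.1
row [0.0, 0.1, 0.0] [0.0029, -0.0003, 0.0886] rows~ 2.1
```

Emit:
move_arm(
  steps=[
    [0,0,0,0.0015,0,0.025,0],
    [0,0,0,0.004,0,0.05,0],
    [0,0,0,0.004,0,0.075,0],
    [0,0,0,0.004,0,0.087,0],
    [0,0,0,0.004,0,0.087,0],
    [0,0,0,0.004,0,0.087,1],
    [0,0,0,0.004,0,0.087,1],
    [0,0,0,0.004,0,0.087,1],
    [0,0,0,0.004,0,0.087,1],
    [0,0,0,0.004,0,0.087,1],
    [0,0,0,0.004,0,0.087,1],
    [0,0,0,0.004,0,0.087,1],
  ],
  squeeze=70,
)

```text
t: 11.37
tool_pos: [0.5764, 0.0228, 0.1684]
tcp_rot: [-2.847, -0.204, -1.178]
contact_force: [-6.8, -0.4, 6.5]
gripper_width: 0.02
```

```bash
python3 - <<'E'
from geo import *
np.set_printoptions(precision=4,suppress=True)
s=read_state();c=s['contact_force'];print(s['tool_pos'],s['gripper_width'],c@gx,c@gz,c)
print((s['tool_pos']-F)@gx,(s['tool_pos']-F)@gz)
T=tool(np.radians(8.2),45)
rel(s['tool_pos']+.09*gz+.0*gx,T)
E
```

```text
[0.5764 0.0228 0.1684] 0.01997319369250351 9.421958862787177 -0.24624848030292193 [-6.8496 -0.3985  6.4882]
0.15106660002338992 0.0022456609887347577
row [0.0, 0.0, 0.0] [0.09, 0.0, -0.0001] rows~ 2.2
```

Gripped (TCP at 151 mm from the foot by calculation). Lifting off along the groove normal, then up.

Emit:
move_arm(
  steps=[
    [0,0,0,0.01,0,0,1],
    [0,0,0,0.03,0,-0.001,1],
    [0,0,0,0.06,0,-0.005,1],
    [0,0,0,0.09,0,-0.02,1],
    [0,0,0,0.115,0,-0.04,1],
    [0,0,0,0.14,0,-0.06,1],
    [0,0,0,0.16,0,-0.08,1],
    [0,0,0,0.16,0,-0.08,1],
  ],
)

```text
t: 12.03
tool_pos: [0.6348, 0.0308, 0.3483]
tcp_rot: [-2.841, -0.205, -1.199]
contact_force: [0.6, 1.0, 0.3]
gripper_width: 0.0204
```

```bash
cat >> geo.py <<'E'
yh=np.radians(19.8); fh=np.array([np.cos(yh),np.sin(yh),0]); lh=np.array([-fh[1],fh[0],0]); S=np.array([.572,.3205,.150]); Th=tool(yh,0)
def hang(x,y,z,dc=.033): return S+x*fh+y*lh+(z+dc)*u
E
python3 - <<'E'
from geo import *
np.set_printoptions(precision=4,suppress=True)
s=read_state();print(s['tool_pos'],s['gripper_width'],s['contact_force'])
rel(hang(-.12,0,.05),Th)
E
```

```text
[0.6348 0.0308 0.3483] 0.020422166266625897 [0.5839 0.9616 0.3327]
row [4.9, -45.6, -10.9] [-0.1785, -0.272, -0.0195] rows~ 7.8
```

Emit:
move_arm(
  steps=[
    [0.5,-4.5,-1,-0.014,-0.03,-0.002,1],
    [1,-9,-2,-0.03,-0.06,-0.004,1],
    [1.5,-14,-3.3,-0.05,-0.09,-0.006,1],
    [2,-19,-4.5,-0.07,-0.12,-0.008,1],
    [2.5,-24,-5.8,-0.09,-0.15,-0.01,1],
    [3,-29,-7,-0.112,-0.18,-0.012,1],
    [3.6,-34,-8.2,-0.135,-0.21,-0.015,1],
    [4.3,-40,-9.6,-0.158,-0.243,-0.018,1],
    [4.9,-45.6,-10.9,-0.1785,-0.272,-0.0195,1],
    [4.9,-45.6,-10.9,-0.1785,-0.272,-0.0195,1],
    [4.9,-45.6,-10.9,-0.1785,-0.272,-0.0195,1],
  ],
)

```text
t: 12.95
tool_pos: [0.458, 0.2806, 0.2308]
tcp_rot: [3.094, 0.544, -0.006]
contact_force: [-0.2, -0.5, -1.2]
gripper_width: 0.02
```

```bash
python3 - <<'E'
from geo import *
from look import snap
np.set_printoptions(precision=4,suppress=True)
import json
s,im=snap('wrist','w8.png');print(s['tool_pos'],s['gripper_width'],s['contact_force'],s['joints'])
json.dump({k:np.asarray(v).tolist() for k,v in s.items()},open('w8.json','w'))
Rt=R.from_rotvec(s['tcp_rot']).as_matrix()
P=[s['tool_pos']+Rt[:,2]*d for d in(.033,.151)]+[S,S-.009*u,S-.05*fh+.009*lh,S-.05*fh-.009*lh,S+.009*fh]
q=proj('wrist',P,s);print(q)
c=cv2.resize(im[:,170:470],None,fx=1.5,fy=1.5)
for p in q: cv2.circle(c,tuple(((p-[170,0])*1.5).astype(int)),2,(0,0,255),1)
sc,top=optics.snapshot('scene'),optics.snapshot('top')
q1=proj('scene',P);q2=proj('top',P)
for m,q,k in((sc,q1,3),(top,q2,3)):
    x0,y0=(q.mean(0)-[58,50]).astype(int);d=cv2.resize(m[y0:y0+100,x0:x0+115],None,fx=k,fy=k,interpolation=cv2.INTER_CUBIC)
    for p in q[:3]: cv2.circle(d,tuple(((p-[x0,y0])*k).astype(int)),2,(0,0,255),1)
    if m is sc: e=d
cv2.imwrite('pics/w8v.png',np.hstack([c,np.vstack([e,d])]))
rel(hang(-.12,0,.012),Th)
E
```

```text
[0.458  0.2806 0.2308] 0.019989018102411733 [-0.228  -0.53   -1.2155] [ 0.4495 -0.1096  1.9233  0.0004  1.3317  1.6721]
[[322.2638 257.4026]
 [322.4383 195.3654]
 [324.5491  46.4917]
 [324.4709  48.7764]
 [310.3579 122.6997]
 [338.2433 122.8032]
 [324.585   33.2003]]
row [-0.0, -0.0, -0.1] [-0.0001, -0.0007, 0.0383] rows~ 0.9
```

View pics/w8v.png

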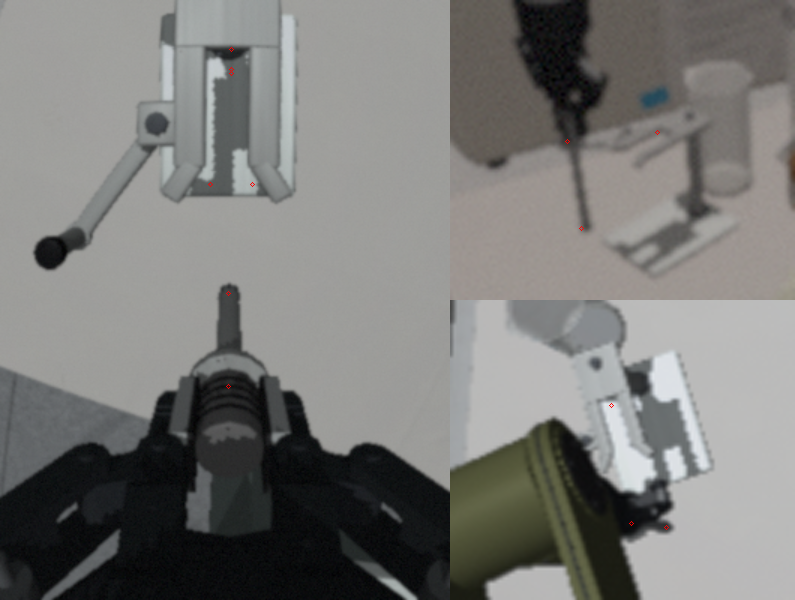

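The tool hangs straight with its foot at view (229,290). The slot between the prongs is at x≈207–250, and its centre looks slightly left of my estimate. Measuring the edges.

```bash
python3 - <<'E'
from geo import *
import json
np.set_printoptions(precision=4,suppress=True)
s={k:np.array(v) for k,v in json.load(open('w8.json')).items()}
g=cv2.cvtColor(cv2.imread('pics/w8.png'),cv2.COLOR_BGR2GRAY).astype(int)
H=lambda px:[round(float((at('wrist',px,.15,s)-S)@a)*1e3,1) for a in(fh,lh)]
for v in(45,60,75,90,100):
    print(v,g[v,284:362].tolist())
for n,p in[('L',(206.5,60)),('L',(206.5,150)),('R',(250,60)),('R',(250,150)),('outL',(175,100)),('outR',(280,100)),('end',(229,47)),('hinge',(156,124)),('Ltip',(172,196)),('Rtip',(283,197))]: print(n,H((p[0]/1.5+170,p[1]/1.5)))
c=at('wrist',(50/1.5+170,253/1.5),.178,s);print('pin',(c-S)@fh,(c-S)@lh)
E
```

```text
45 [189, 156, 132, 138, 151, 159, 160, 158, 155, 154, 153, 156, 155, 157, 157, 159, 160, 160, 163, 160, 148, 124, 106, 124, 165, 193, 198, 199, 200, 198, 199, 199, 199, 199, 190, 163, 119, 97, 97, 95, 96, 97, 97, 100, 99, 98, 97, 96, 93, 92, 92, 91, 104, 130, 149, 162, 163, 165, 162, 159, 155, 154, 152, 153, 153, 154, 151, 151, 149, 148, 143, 126, 122, 153, 182, 193, 195, 198]
60 [192, 166, 135, 138, 149, 154, 152, 152, 152, 151, 150, 151, 151, 151, 153, 154, 153, 156, 156, 153, 139, 116, 106, 134, 177, 195, 192, 167, 126, 101, 95, 96, 95, 97, 93, 95, 96, 97, 93, 95, 93, 96, 98, 98, 99, 97, 95, 95, 95, 95, 91, 90, 107, 130, 148, 157, 160, 158, 155, 154, 152, 151, 153, 151, 151, 148, 149, 146, 145, 143, 137, 125, 117, 139, 178, 192, 192, 193]
75 [150, 144, 134, 136, 144, 147, 146, 147, 145, 145, 145, 147, 146, 149, 147, 148, 149, 151, 149, 147, 133, 114, 102, 128, 179, 192, 190, 173, 139, 104, 92, 93, 94, 95, 95, 93, 95, 93, 94, 93, 95, 95, 96, 98, 96, 97, 95, 93, 94, 93, 90, 90, 111, 132, 147, 151, 152, 150, 147, 147, 146, 145, 146, 148, 147, 146, 145, 144, 143, 141, 132, 118, 126, 1
[... 299 characters left out ...]
, 142, 142, 141, 140, 141, 142, 142, 143, 142, 140, 138, 128, 119, 127, 156, 179, 185, 185, 186]
100 [179, 152, 127, 130, 134, 138, 138, 137, 138, 139, 140, 137, 138, 139, 140, 141, 141, 142, 142, 137, 128, 110, 103, 140, 177, 184, 186, 179, 141, 104, 91, 91, 90, 91, 93, 94, 92, 93, 90, 93, 100, 124, 141, 158, 175, 178, 171, 152, 141, 150, 147, 117, 120, 129, 138, 141, 141, 139, 140, 137, 136, 139, 139, 140, 140, 140, 139, 139, 138, 136, 124, 117, 128, 167, 178, 181, 181, 183]
L [4.4, 10.7]
L [-35.2, 10.7]
R [4.5, -7.7]
R [-35.1, -7.8]
outL [-13.1, 24.1]
outR [-13.0, -20.5]
end [10.3, 1.2]
hinge [-23.4, 32.3]
Ltip [-55.1, 25.8]
Rtip [-55.4, -22.4]
pin -0.07351568134313402 0.07283707669538729
```

```bash
sed -i 's/^def hang/S=S+.001*fh+.0017*lh\ndef hang/' geo.py; python3 - <<'E'
from geo import *
rel(hang(-.12,0,.013),Th);rel(hang(-.06,0,.013),Th);rel(hang(0,0,.013),Th)
E
```

```text
row [-0.0, -0.0, -0.1] [0.0009, -0.0024, 0.0373] rows~ 0.9
row [-0.0, -0.0, -0.1] [0.0609, -0.0024, 0.0374] rows~ 1.7
row [-0.0, -0.0, -0.1] [0.1209, -0.0025, 0.0374] rows~ 3.0
```

Emit:
move_arm(
  steps=[
    [0,0,0,0.001,-0.0024,0.02,1],
    [0,0,0,0.001,-0.0024,0.0373,1],
    [0,0,0,0.02,-0.0024,0.0374,1],
    [0,0,0,0.04,-0.0024,0.0374,1],
    [0,0,0,0.06,-0.0024,0.0374,1],
    [0,0,0,0.075,-0.0025,0.0374,1],
    [0,0,0,0.09,-0.0025,0.0374,1],
    [0,0,0,0.105,-0.0025,0.0374,1],
    [0,0,0,0.115,-0.0025,0.0374,1],
    [0,0,0,0.121,-0.0025,0.0374,1],
    [0,0,0,0.121,-0.0025,0.0374,1],
  ],
)

```text
t: 14.02
tool_pos: [0.5736, 0.3219, 0.1966]
tcp_rot: [-3.095, -0.536, -0.003]
contact_force: [-1.2, -1.0, -0.8]
gripper_width: 0.02
```

```bash
python3 - <<'E'
from geo import *
np.set_printoptions(precision=4,suppress=True)
s=read_state();print(s['gripper_width'],s['contact_force'],s['wrist_torque'],s['t'])
rel(hang(0,0,.013),Th);rel(hang(0,0,.0),Th)
E
```

```text
0.020037891793735208 [-1.2497 -1.0089 -0.8195] [ 0.0436  0.0119 -0.0014] 14.0167
row [-0.0, -0.1, -0.1] [-0.001, -0.0009, 0.0006] rows~ 0.0
row [-0.0, -0.1, -0.1] [-0.001, -0.0009, 0.0136] rows~ 0.3
```

Emit:
move_arm(
  steps=[
    [0,0,0,-0.001,-0.0009,0.004,1],
    [0,0,0,-0.001,-0.0009,0.008,1],
    [0,0,0,-0.001,-0.0009,0.0105,1],
    [0,0,0,-0.001,-0.0009,0.012,1],
    [0,0,0,-0.001,-0.0009,0.0135,1],
    [0,0,0,-0.001,-0.0009,0.0135,1],
  ],
)

```text
t: 14.52
tool_pos: [0.572, 0.3224, 0.1842]
tcp_rot: [-3.095, -0.537, -0.002]
contact_force: [-2.2, -1.4, 4.8]
gripper_width: 0.0199
```

```bash
python3 - <<'E'
from geo import *
np.set_printoptions(precision=4,suppress=True)
s=read_state();print(s['gripper_width'],s['contact_force'],s['wrist_torque'],s['t'])
rel(hang(0,0,.0),Th)
E
```

```text
0.01990020268554385 [-2.2454 -1.4368  4.7749] [-0.2584  0.4112  0.0384] 14.5167
row [-0.0, -0.1, -0.1] [0.0004, 0.0001, 0.0012] rows~ 0.0
```

Emit:
move_arm(
  steps=[
    [0,0,0,0,0,0.001,1],
    [0,0,0,0,0,0.0015,1],
    [0,0,0,0,0,0.0015,1],
  ],
)

```text
t: 14.77
tool_pos: [0.572, 0.3224, 0.1842]
tcp_rot: [-3.095, -0.537, -0.003]
contact_force: [-4.3, -2.2, 5.5]
gripper_width: 0.0201
```

```bash
python3 - <<'E'
from geo import *
np.set_printoptions(precision=4,suppress=True)
s=read_state();print(s['gripper_width'],s['contact_force'],s['tool_pos'])
E
```

```text
0.020087104061974243 [-4.2513 -2.1647  5.4578] [0.572  0.3224 0.1842]
```

Collar is bearing on the fork. Releasing and rising.

Emit:
move_arm(
  steps=[
    [0,0,0,0,0,0,1],
    [0,0,0,0,0,0,0.6],
    [0,0,0,0,0,0,0.3],
    [0,0,0,0,0,0,0],
    [0,0,0,0,0,0,0],
    [0,0,0,0,0,0,0],
    [0,0,0,0,0,-0.02,0],
    [0,0,0,0,0,-0.05,0],
    [0,0,0,0,0,-0.08,0],
    [0,0,0,0,0,-0.11,0],
    [0,0,0,0,0,-0.11,0],
  ],
)

```text
t: 15.68
tool_pos: [0.5743, 0.3235, 0.303]
tcp_rot: [-3.092, -0.537, -0.023]
contact_force: [0.9, 0.6, 2.0]
gripper_width: 0.0856
```

```bash
python3 - <<'E'
from geo import *
from look import snap
np.set_printoptions(precision=4,suppress=True)
import json
s,im=snap('wrist','w9.png');print(s['tool_pos'],s['gripper_width'],s['contact_force'],s['joints'])
json.dump({k:np.asarray(v).tolist() for k,v in s.items()},open('w9.json','w'))
a=2.25
pin=S+(-.024-.066*np.sin(a))*fh+(.03-.066*np.cos(a))*lh+.028*u
P=[S,S+.042*u,S-.118*u,pin]
q=proj('wrist',P,s);print(q)
c=cv2.resize(im[60:380,170:470],None,fx=1.5,fy=1.5)
for p in q: cv2.circle(c,tuple(((p-[170,60])*1.5).astype(int)),2,(0,0,255),1)
sc=optics.snapshot('scene');q1=proj('scene',P);k=3
x0,y0=(q1[0]-[58,50]).astype(int);d=cv2.resize(sc[y0:y0+110,x0:x0+115],None,fx=k,fy=k,interpolation=cv2.INTER_CUBIC)
for p in q1: cv2.circle(d,tuple(((p-[x0,y0])*k).astype(int)),2,(0,0,255),1)
d=np.pad(d,((0,150),(0,0),(0,0)))
cv2.imwrite('pics/w9v.png',np.hstack([c,d]))
E
```

```text
[0.5743 0.3235 0.303 ] 0.08557246344954719 [0.9137 0.6384 1.9651] [ 0.4317  0.1101  1.5822 -0.0002  1.4342  1.6587]
[[323.0321 199.3956]
 [323.0236 214.8222]
 [323.0446 172.6298]
 [248.5968 283.3249]]
```

View pics/w9v.png

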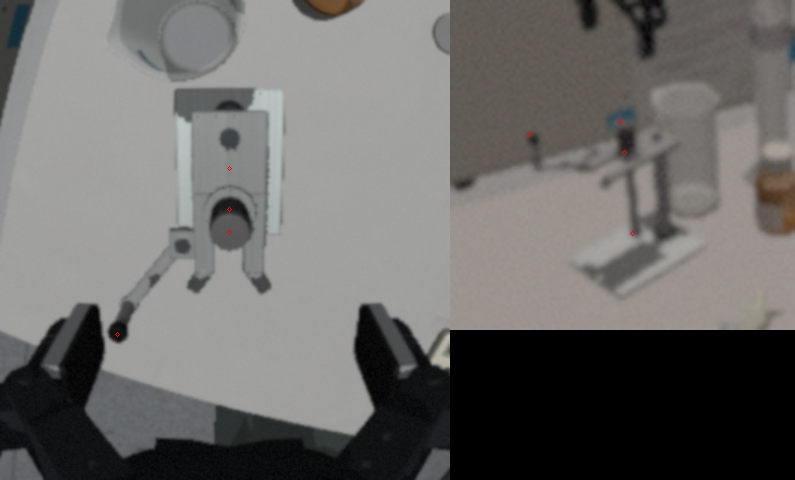

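The tool hangs in the fork with the barrel over the seat (predicted points coincide); the keeper pin cap is at view (118,331), as predicted for 2.25 rad. Now straddling the pin with partly closed jaws.

```bash
cat >> geo.py <<'E'
def keep(a,z=.179):
    return S*[1,1,0]+(-.024-.066*np.sin(a))*fh+(.03-.066*np.cos(a))*lh+z*u, tool(yh+np.pi/2-a,0)
E
python3 - <<'E'
from geo import *
rel(*keep(2.25,.26)); rel(*keep(2.25))
E
```

```text
row [-0.1, -0.4, 38.8] [-0.076, -0.0711, 0.0361] rows~ 5.4
row [-0.1, -0.4, 38.8] [-0.0765, -0.0711, 0.1171] rows~ 5.4
```

Emit:
move_arm(
  steps=[
    [0,0,7,-0.015,-0.014,0,0.65],
    [0,0,14,-0.03,-0.028,0,0.65],
    [0,0,21,-0.045,-0.042,0.01,0.65],
    [0,0,28,-0.06,-0.056,0.02,0.65],
    [0,-0.3,35,-0.07,-0.066,0.03,0.65],
    [0,-0.4,38.8,-0.076,-0.0711,0.036,0.65],
    [0,-0.4,38.8,-0.076,-0.0711,0.036,0.65],
    [0,-0.4,38.8,-0.076,-0.0711,0.036,0.65],
  ],
  squeeze=30,
)

```text
t: 16.45
tool_pos: [0.4764, 0.3638, 0.2581]
tcp_rot: [3.099, -0.517, -0.005]
contact_force: [0.3, -0.0, -0.2]
gripper_width: 0.0304
```

```bash
python3 - <<'E'
from geo import *
s=read_state();print(s['gripper_width'],s['joints'])
rel(*keep(2.25))
E
```

```text
0.030422158268051367 [5.61620374e-01 1.18819171e-02 1.75991796e+00 2.35193846e-03
 1.37240868e+00 2.46280369e+00]
row [0.0, 0.2, 0.2] [0.0009, -0.0006, 0.0791] rows~ 1.9
```

Emit:
move_arm(
  steps=[
    [0,0,0,0.001,-0.0006,0.025,0.65],
    [0,0,0,0.001,-0.0006,0.05,0.65],
    [0,0,0,0.001,-0.0006,0.07,0.65],
    [0,0,0,0.001,-0.0006,0.079,0.65],
    [0,0,0,0.001,-0.0006,0.079,0.65],
  ],
)

```text
t: 16.87
tool_pos: [0.4766, 0.3629, 0.1761]
tcp_rot: [3.095, -0.516, -0.012]
contact_force: [-0.7, -0.3, 0.1]
gripper_width: 0.0299
```

```bash
cat > arc.py <<'E'
from geo import *
import sys
s=read_state();print(s['t'],s['contact_force'].round(1),s['tool_pos'].round(4),s['gripper_width'].round(4))
R0=R.from_rotvec(s['tcp_rot'])
for a in np.linspace(float(sys.argv[1]),float(sys.argv[2]),12)[0:]:
    p,T=keep(a); d=R0.inv().apply(p-s['tool_pos']); t=(R0.inv()*R.from_matrix(T)).as_rotvec(degrees=True)
    print([0,0,round(t[2],1),*d.round(4).tolist(),.65],end=', ')
E
python3 arc.py 2.18 1.35
```

```text
Traceback (most recent call last):
  File "arc.py", line 3, in <module>
    s=read_state();print(s['t'],s['contact_force'].round(1),s['tool_pos'].round(4),s['gripper_width'].round(4))
                                                                                   ^^^^^^^^^^^^^^^^^^^^^^^^
AttributeError: 'float' object has no attribute 'round'
```

```bash
sed -i "s/s\['gripper_width'\].round(4)/s['gripper_width']/; s/z=.179/z=.180/" arc.py geo.py; python3 arc.py 2.18 1.35
```

```text
16.8667 [-0.7 -0.3  0.1] [0.4766 0.3629 0.1761] 0.02987667280299297
[0, 0, np.float64(-3.8), 0.0004, 0.0032, -0.0039, 0.65], [0, 0, np.float64(-8.2), 0.0009, 0.0082, -0.0039, 0.65], [0, 0, np.float64(-12.5), 0.0018, 0.0131, -0.0039, 0.65], [0, 0, np.float64(-16.8), 0.003, 0.0179, -0.0039, 0.65], [0, 0, np.float64(-21.1), 0.0047, 0.0226, -0.0038, 0.65], [0, 0, np.float64(-25.5), 0.0066, 0.0272, -0.0038, 0.65], [0, 0, np.float64(-29.8), 0.0089, 0.0316, -0.0038, 0.65], [0, 0, np.float64(-34.1), 0.0116, 0.0358, -0.0038, 0.65], [0, 0, np.float64(-38.4), 0.0145, 0.0398, -0.0038, 0.65], [0, 0, np.float64(-42.7), 0.0178, 0.0436, -0.0038, 0.65], [0, 0, np.float64(-47.1), 0.0213, 0.0471, -0.0038, 0.65], [0, 0, np.float64(-51.4), 0.025, 0.0504, -0.0038, 0.65],
```

Emit:
move_arm(
  steps=[
    [0,0,-3.8,0.0004,0.0032,-0.004,0.65],
    [0,0,-8.2,0.0009,0.0082,-0.004,0.65],
    [0,0,-12.5,0.0018,0.0131,-0.004,0.65],
    [0,0,-16.8,0.003,0.0179,-0.004,0.65],
    [0,0,-21.1,0.0047,0.0226,-0.004,0.65],
    [0,0,-25.5,0.0066,0.0272,-0.004,0.65],
    [0,0,-29.8,0.0089,0.0316,-0.004,0.65],
    [0,0,-34.1,0.0116,0.0358,-0.004,0.65],
    [0,0,-38.4,0.0145,0.0398,-0.004,0.65],
    [0,0,-42.7,0.0178,0.0436,-0.004,0.65],
    [0,0,-47.1,0.0213,0.0471,-0.004,0.65],
    [0,0,-51.4,0.025,0.0504,-0.004,0.65],
  ],
)

```text
t: 17.87
tool_pos: [0.4851, 0.3073, 0.1823]
tcp_rot: [-3.014, -0.884, 0.008]
contact_force: [0.4, 0.8, -0.5]
gripper_width: 0.0297
```

```bash
python3 arc.py 1.27 0.45
```

```text
17.8667 [ 0.4  0.8 -0.5] [0.4851 0.3073 0.1823] 0.029712412467438963
[0, 0, np.float64(-4.3), -0.0009, 0.0048, 0.0023, 0.65], [0, 0, np.float64(-8.6), -0.0004, 0.0097, 0.0023, 0.65], [0, 0, np.float64(-12.9), 0.0006, 0.0145, 0.0023, 0.65], [0, 0, np.float64(-17.1), 0.0018, 0.0193, 0.0023, 0.65], [0, 0, np.float64(-21.4), 0.0035, 0.0239, 0.0022, 0.65], [0, 0, np.float64(-25.7), 0.0054, 0.0284, 0.0022, 0.65], [0, 0, np.float64(-30.0), 0.0077, 0.0328, 0.0022, 0.65], [0, 0, np.float64(-34.2), 0.0103, 0.0369, 0.0022, 0.65], [0, 0, np.float64(-38.5), 0.0132, 0.0409, 0.0022, 0.65], [0, 0, np.float64(-42.8), 0.0165, 0.0446, 0.0021, 0.65], [0, 0, np.float64(-47.0), 0.0199, 0.0481, 0.0021, 0.65], [0, 0, np.float64(-51.3), 0.0236, 0.0513, 0.0021, 0.65],
```

Emit:
move_arm(
  steps=[
    [0,0,-4.3,-0.0009,0.0048,0.002,0.65],
    [0,0,-8.6,-0.0004,0.0097,0.002,0.65],
    [0,0,-12.9,0.0006,0.0145,0.002,0.65],
    [0,0,-17.1,0.0018,0.0193,0.002,0.65],
    [0,0,-21.4,0.0035,0.0239,0.002,0.65],
    [0,0,-25.7,0.0054,0.0284,0.002,0.65],
    [0,0,-30,0.0077,0.0328,0.002,0.65],
    [0,0,-34.2,0.0103,0.0369,0.002,0.65],
    [0,0,-38.5,0.0132,0.0409,0.002,0.65],
    [0,0,-42.8,0.0165,0.0446,0.002,0.65],
    [0,0,-47,0.0199,0.0481,0.002,0.65],
    [0,0,-51.3,0.0236,0.0513,0.002,0.65],
  ],
)

```text
t: 18.87
tool_pos: [0.5342, 0.2771, 0.1825]
tcp_rot: [-2.329, -2.105, 0.002]
contact_force: [-0.3, 0.5, 0.3]
gripper_width: 0.0299
```

```bash
python3 arc.py 0.4 -0.15; python3 - <<'E'
from geo import *
from look import snap
s,im=snap('wrist','w10.png')
print(s['joints'])
for a in(.55,.6,.65): print(a,proj('wrist',[keep(a,.178)[0]],s))
# darkest round blob near
q=proj('wrist',[keep(.6,.178)[0]],s)[0].astype(int)
g=cv2.cvtColor(im,cv2.COLOR_BGR2GRAY); w=g[q[1]-30:q[1]+30,q[0]-40:q[0]+40]
n,l,st,c=cv2.connectedComponentsWithStats((w<45).astype('uint8'))
for i in range(1,n):
    if st[i,4]>30: print(st[i],c[i]+q-[40,30])
E
```

```text
18.8667 [-0.3  0.5  0.3] [0.5342 0.2771 0.1825] 0.02994501886352373
[0, 0, np.float64(-2.7), -0.0003, 0.0019, 0.0025, 0.65], [0, 0, np.float64(-5.5), -0.0001, 0.0052, 0.0025, 0.65], [0, 0, np.float64(-8.4), 0.0003, 0.0084, 0.0024, 0.65], [0, 0, np.float64(-11.2), 0.0009, 0.0117, 0.0024, 0.65], [0, 0, np.float64(-14.1), 0.0016, 0.0149, 0.0024, 0.65], [0, 0, np.float64(-17.0), 0.0025, 0.0181, 0.0024, 0.65], [0, 0, np.float64(-19.8), 0.0035, 0.0212, 0.0024, 0.65], [0, 0, np.float64(-22.7), 0.0047, 0.0243, 0.0024, 0.65], [0, 0, np.float64(-25.6), 0.0061, 0.0273, 0.0024, 0.65], [0, 0, np.float64(-28.4), 0.0076, 0.0302, 0.0024, 0.65], [0, 0, np.float64(-31.3), 0.0092, 0.0331, 0.0024, 0.65], [0, 0, np.float64(-34.2), 0.011, 0.0359, 0.0024, 0.65], [3.88658273e-01 7.38259689e-02 1.82630386e+00 1.76681142e-03
 1.24315936e+00 4.88847633e-01]
0.55 [[303.58308386 284.21788147]]
0.6 [[296.79295763 283.4008217 ]]
0.65 [[290.04504106 282.27933932]]
[   0    0   63   60 1945] [284.34601542 286.90025707]
```

Emit:
move_arm(
  steps=[
    [0,0,-2.7,-0.0003,0.0019,0.0025,0.65],
    [0,0,-5.5,-0.0001,0.0052,0.0025,0.65],
    [0,0,-8.4,0.0003,0.0084,0.0025,0.65],
    [0,0,-11.2,0.0009,0.0117,0.0025,0.65],
    [0,0,-14.1,0.0016,0.0149,0.0025,0.65],
    [0,0,-17,0.0025,0.0181,0.0025,0.65],
    [0,0,-19.8,0.0035,0.0212,0.0025,0.65],
    [0,0,-22.7,0.0047,0.0243,0.0025,0.65],
    [0,0,-25.6,0.0061,0.0273,0.0025,0.65],
    [0,0,-28.4,0.0076,0.0302,0.0025,0.65],
    [0,0,-31.3,0.0092,0.0331,0.0025,0.65],
    [0,0,-34.2,0.011,0.0359,0.0025,0.65],
  ],
)

```text
t: 19.92
tool_pos: [0.5692, 0.2838, 0.1811]
tcp_rot: [-1.6, -2.694, 0.01]
contact_force: [-20.8, -5.2, 10.0]
gripper_width: 0.03
```

```bash
python3 - <<'E'
from geo import *
np.set_printoptions(precision=4,suppress=True)
s=read_state();c=s['contact_force'];print(s['t'],c@fh,c@lh,(s['tool_pos']-S)@fh,(s['tool_pos']-S)@lh)
E
```

```text
19.9167 -21.331041649490007 2.1849091283698727 -0.01603458979125024 -0.03529351016899986
```

Emit:
move_arm(
  steps=[
    [0,0,0,0,0,0,0.65],
    [0,0,0,0,-0.004,0,0.65],
    [0,0,0,0,-0.008,0,0.65],
    [0,0,0,0,-0.008,-0.02,0.65],
    [0,0,0,0,-0.008,-0.05,0.65],
    [0,0,0,0,-0.008,-0.08,0.65],
    [0,0,0,0,-0.008,-0.11,0.65],
    [0,0,0,-0.03,-0.03,-0.14,0.65],
    [0,0,0,-0.06,-0.06,-0.17,0.65],
    [0,0,0,-0.09,-0.09,-0.19,0.65],
    [0,0,0,-0.09,-0.09,-0.19,0.65],
  ],
)

```text
t: 20.83
tool_pos: [0.5353, 0.1595, 0.3766]
tcp_rot: [-1.606, -2.698, 0.004]
contact_force: [-0.6, 1.0, 0.4]
gripper_width: 0.0298
```

```bash
python3 - <<'E'
from geo import *
from look import snap
np.set_printoptions(precision=4,suppress=True)
s,im=snap('wrist','w11.png');print(s['tool_pos'],s['contact_force'])
import json;json.dump({k:np.asarray(v).tolist() for k,v in s.items()},open('w11.json','w'))
P=[S,S+.042*u,S-.118*u,keep(0,.178)[0],keep(.1,.178)[0]]
q=proj('wrist',P,s);print(q)
x0,y0=np.maximum((q[0]-[75,75]).astype(int),0)
c=cv2.resize(im[y0:y0+150,x0:x0+150],None,fx=3,fy=3)
top=optics.snapshot('top');sc=optics.snapshot('scene');q1=proj('scene',P);q2=proj('top',P)
print(x0,y0)
o=[]
for m,qq in((sc,q1),(top,q2)):
    a,b=(qq[0]-[45,37]).astype(int);o.append(cv2.resize(m[b:b+75,a:a+100],None,fx=3,fy=3,interpolation=cv2.INTER_CUBIC)); print(a,b,qq.round(1).tolist())
    for p in qq[3:4]: cv2.circle(o[-1],tuple(((p-[a,b])*3).astype(int)),2,(0,0,255),1)
for p in q[3:4]: cv2.circle(c,tuple(((p-[x0,y0])*3).astype(int)),2,(0,0,255),1)
c=c[:450]; c=np.pad(c,((0,450-c.shape[0]),(0,0),(0,0)))
cv2.imwrite('pics/w11v.png',np.hstack([c,np.vstack(o)]))
E
```

```text
[0.5353 0.1595 0.3766] [-0.5716  0.9718  0.4319]
[[419.8912  69.1636]
 [432.2157  65.4223]
 [396.3759  76.6355]
 [400.6879  94.5166]
 [394.67    92.913 ]]
344 0
213 92 [[258.0, 129.7], [256.9, 119.3], [260.9, 157.0], [258.9, 130.0], [257.4, 130.7]]
156 181 [[201.0, 218.0], [196.3, 216.1], [212.7, 222.7], [212.5, 220.5], [213.1, 222.7]]
```

```bash
python3 - <<'E'
from geo import *
import json
np.set_printoptions(precision=4,suppress=True)
s={k:np.array(v) for k,v in json.load(open('w11.json')).items()}
im=cv2.imread('pics/w11.png')
g=cv2.cvtColor(im,cv2.COLOR_BGR2GRAY)
n,l,st,c=cv2.connectedComponentsWithStats((g[40:140,350:480]<50).astype('uint8'))
for i in range(1,n):
    if st[i,4]>8:
        p=c[i]+[350,40]; P=at('wrist',p,.178,s); d=P-S; h=np.array([d@fh,d@lh]); k=h-[-.024,.03]
        print(st[i],p,'hanger',h,'r',np.hypot(*k),'angle',np.arctan2(-k[0],-k[1]))
print(g[80:110:2,384:418:2])
E
```

```text
[ 64  19  16  18 161] [419.6149  68.795 ] hanger [-0.0085 -0.0044] r 0.03772844319531477 angle -0.42332756374157055
[ 40  49  15  11 115] [398.0348  93.8783] hanger [-0.0269 -0.0359] r 0.06599286873684719 angle 0.04397140611567171
[124  95   6   5  13] [476.6923 137.3077] hanger [ 0.0729 -0.062 ] r 0.13361675581797985 angle -0.8112678215032726
[[106 122 135 149 159 162 165 166 168 166 165 162 160 158 122  78 121]
 [ 94  92  88  87 100 109 127 145 156 161 167 165 167 166 166 159 129]
 [100 100  97  88 132 117 112  90  85 103 124 140 151 162 167 170 168]
 [100  99  95 100 155 168 163 119  91  92  90  88  93 104 117 135 153]
 [100  99  91 111 160 166 132  69  50  57  83  98 107 105  93  73  73]
 [103  98  95 134 139 111  45  33  34  38  56 137 184 192 166 137  81]
 [101  91  75  79  51  23  31  37  39  39  42 122 205 209 210 206 185]
 [102  84  68  46  39  18  27  38  40  41  39 106 201 211 211 212 211]
 [101  85  67  48  42  20  24  34  38  36  41 128 204 211 211 210 211]
 [149 131  83 101  86  79  38  26  34  44  79 175 213 210 210 210 210]
 [209 205 190 172 162 158 152  87 116 145 190 208 210 210 212 210 212]
 [211 211 211 210 205 206 207 199 204 210 211 209 210 209 210 210 211]
 [206 208 210 210 210 211 212 210 211 208 210 211 212 211 211 210 211]
 [153 172 182 193 199 209 211 211 210 211 210 210 210 212 210 209 212]
 [166 163 134 142 153 158 172 185 197 205 207 210 209 211 210 211 209]]
```

```bash
python3 -c "
from workcell import job,read_state
print(read_state()['t'],read_state()['contact_force']);print(job.hand_in())"
```

```text
20.9833 [ 0.64972418  0.67541882 -0.14274369]
the job is handed in; nothing more can be done
None
```

The job is finished and handed in at t = 21 s: the disperser is hanging in the fork by its collar, foot down, and the keeper is shut behind it.

1. **Rest:** I took the tool from the cradle by its barrel and laid it in both V saddles. I pushed the foot onto the stop until it pressed back with about 24 N, then let go. A picture afterwards showed it parked where predicted.
2. **Hanger:** I took it again along its axis by the barrel, stood it upright and slid it in through the fork mouth. I lowered it until the collar bore on the fork (about 5 N) and let go. A picture afterwards showed it hanging on the seat.
3. **Keeper:** After letting go, I swept the pin round from about 2.25 rad until it met about 21 N at the end stop.

**Last checks:**
- **Keeper angle:** The pin cap measured at the shut position. One blob fit gave 0.04 rad, but it takes in the dark side of the pin; the cap alone reads about 0 within 0.02 rad.
- **Upward force:** During the last keeper push there was also about 10 N upward on the gripper. I think it came from rubbing on the pin's cap, but I did not confirm that.
- **Final picture:** I had used all 12 picture views, so this check was by pixel measurement only. It showed the dark barrel still at the seat.
- **Clearance:** At hand-in the arm was clear of everything. I did not check the glassware afterwards, but no move went near it.

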